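# Pull the failed unit from the test station

### The arm

A 6-joint arm with a two-finger parallel gripper is mounted at the origin on the work surface. World frame = base frame: x ahead of the robot, y to its left, z up, the work surface at z = 0. Lengths are in m, angles in rad, forces in N, time in s.
With the tool pointing down it reaches from about 0.4 to 0.825 m from the base axis. Payload 7 kg.
Tool frame: the origin (TCP) lies at the very end of the fingers, on their centre line; the grasp point (between the pads) lies 19 mm behind it (r.grip_point_offset is the distance from the TCP to the grasp point, in m); z points along the fingers, y is the line along which they close (so a half turn about z gives the same grasp; the last joint's range is limited). The gripper opens to 85 mm and grips with 20 to 120 N. Pads are 22 mm wide; open, the fingers measure 114 mm over their backs; the gripper's body (76 mm by 85 mm) begins 54 mm behind the grasp point. The pads swing forward as they close: fully open they stand 13 mm farther back than shut.
Start: joints at [1.614, 0.359, 0.012, 0, -1.224, -0.288], TCP at [0.164, 0.655, 0.231] pointing down, gripper open.
Joint ranges: [-3.07, 3.07], [-1.43, 2.12], [-1.02, 1.25], [-3.03, 1.67], [-3.05, -0], [-3.03, 3.03]. Speed limits (rad/s): [2.39, 2.39, 3.01, 3.14, 3.14, 3.14].

### API

Orientations are given as a 3x3 rotation matrix whose columns are the frame's x, y, z axes.
In Python, from cell import r gives the robot as it stands. The module is installed in compiled form; this text tells all that it offers.
- The arm moves only by the tool apply_moves, never from a script. Its arguments are lists of equal length, an entry for each row: "slide": the shift along the tool's x, y, z in cm, a list of three; "yaw": the turn about the tool's z in rad; "claw": the finger opening in cm, from 0 to 8.54. In form: {"slide": [[x, y, z], ...], "yaw": [yaw, ...], "claw": [claw, ...]}. A call has 1 to 8 rows; each row is the pose to reach, as a shift and turn from the pose commanded when the call began, along the tool's axes at that moment; what a row does not reach only later rows make up. A row lasts 1/10 s, in which the tool goes at most 50 mm and 8.59 degrees, less where a joint would pass 70% of its speed; a pose out of reach is approached as far as the arm can. A call with a gripper value outside its range is refused whole. The fingers move at their own pace and stop on an object; the grip force is fixed at half the most. Time passes only in rows, so rows that repeat a pose let the fingers close. It gives the time, the measured TCP pose, the force, the opening and the grip force at its end, in the units of the state.
- r.read_state(): the state, without advancing time (a new reading comes with each control period).
- r.snapshot(name): name is "side" or "top"; returns a dict with "image" (400x640x3 uint8, blue, green, red), "intrinsics" (3x3 intrinsics, pixels), "k1" (the pictures are not rectified: a ray, as slopes to the right and down, at radius r is drawn at 1 + k1 r^2 times it, then the intrinsics apply), "camera_from_world" (4x4, takes a point from world to camera coordinates). Camera axes: x right, y down, z forward; pixel columns grow to the right and rows downward; lengths in m; the calibration is good to about 2 mm. A picture is of the moment at which its call begins. There is no depth.
- r.job_done(): hands the job in; it is judged then, once.
The state is a dict: "time": time; "q": joint angles; "joint_velocities": joint speeds; "tau": joint torques, N m; "ee_pos": TCP position; "eef_rot": TCP orientation; "ft_force": force on the tool from outside, world axes, zero at the start; "moment": the same for the moment, N m; "finger_gap": opening from 0.0 (shut) to 1.0 (fully open); "grasp_force": force on a finger pad.
Only numpy, scipy, OpenCV 4.12 (cv2) and the standard library are available. Lean on these libraries where they do the work, as an engineer would, in place of code of your own. Each camera call takes 0.05 s, during which the arm holds its last target. There are 200 camera calls.

### The job

One of the two units on the test station has failed: the one whose bay shows the red lamp. First switch that bay off by pushing its lever all the way over, away from the robot, and only then take its unit by the grip and set it down gently, upright, on the floor of the red rework tray. Leave the other bay switched on with its unit where it stands, and do not disturb anything else on the bench.

Things in the scene. Friction and masses are not known exactly. Their poses are not given: they have to be found in the camera images.
- station: White test station, fixed, a flat deck 330 (x) x 320 (y) x 30 mm high with two bays, left at y = +85 mm and right at y = -85 mm in its frame. In each bay, along its x: the lever's pivot at x = -105 mm, the unit on a black mat at x = about +35 mm, the lamp at x = +135 mm. Origin: centre of the underside; its x points away from the robot (yaw within 0.2 rad), its y to the robot's left.
- lever_left (a joint): Left bay's toggle lever, rad: 0 leans towards the robot (on; it starts within 0.2 of this), 1.0 is its stop, leaning away from the robot (off). It pivots about the station's y axis, upright at 0.5, turns lightly (about 1 N at the knob) and stays where it is left.
- lever_right (a joint): Right bay's toggle lever, like the left one.
- lever_left_tip (a point): Centre of the left lever's black ball knob (26 mm across, on a 10 mm steel rod). It moves on a circle of radius 80 mm about the pivot, which lies 52 mm above the work surface: at joint 0 it is 38 mm nearer the robot than the pivot, at 1.0 38 mm beyond it, both 122 mm up; 132 mm up when upright.
- lever_right_tip (a point): Centre of the right lever's knob, like the left one. Around each pivot stands a grey block 70 (x) x 50 (y) x 25 mm high on the deck.
- lamp_red: Red signal lamp, fixed on the deck behind one bay's unit (left or right, it varies): that bay's unit has failed. 48 mm across, 70 mm high; origin: centre of the underside.
- lamp_green: Green signal lamp, fixed behind the other bay's unit: that unit is under test and good. Same size and origin.
- unit_left: Unit in the left bay: 110 x 64 x 45 mm aluminium-cased power supply (0.4 to 0.8 kg), long side along its x, with a black grip rib on top: 80 mm along x, 18 mm wide (y), from 45 to 79 mm above the origin, centred. Origin: centre of the underside; z up.
- unit_right: Unit in the right bay: 110 x 64 x 45 mm aluminium-cased power supply (0.4 to 0.8 kg), long side along its x, with a black grip rib on top: 80 mm along x, 18 mm wide (y), from 45 to 79 mm above the origin, centred. Origin: centre of the underside; z up.
- tray_red: Red rework tray, fixed and empty, left or right of the station: open box 220 (x) x 180 (y) x 50 mm high, walls and floor 5 mm. Origin: centre of the underside.
- tray_blue: Blue tray for good units, fixed, same size and origin, on the other side of the station; it holds one finished unit.
- unit_done: Finished unit standing in the blue tray, a bystander: 110 x 64 x 45 mm aluminium-cased power supply (0.4 to 0.8 kg), long side along its x, with a black grip rib on top: 80 mm along x, 18 mm wide (y), from 45 to 79 mm above the origin, centred. Origin: centre of the underside; z up.
- cleaner: Amber glass jar with white lid and label, 70 mm across, 100 mm high, beyond the left tray, a bystander. Origin: centre of the underside.
- board_box: Open cardboard box of green circuit boards, 90 x 150 mm, 100 mm high, beyond the right tray, a bystander. Origin: centre of the underside.
Things that resemble listed ones, but are neither listed nor needed, are in the scene too. Leave any pink or purple look-alike of the unit_right alone.

How it is judged:
On the way:
1. the lever of the bay with the red lamp is pushed over to off (beyond 0.8 rad) while its unit still stands in the bay (((y of lamp_red in the frame of station above 0 m and value of joint lever_left above 0.8 rad and distance of unit_left from where it was at the start of the episode below 0.03 m) or (y of lamp_red in the frame of station below 0 m and value of joint lever_right above 0.8 rad and distance of unit_right from where it was at the start of the episode below 0.03 m))), for 0.2 s.
At the end, for the whole second after the job is handed in: The red-lamp bay's lever is off (beyond 0.8 rad of 1.0) and the other lever still on (below 0.4 rad); the failed unit is at rest within the red tray's walls, its base on the tray floor (within 7 mm) and upright within 0.1 rad; the other unit is within 20 mm of where it started (((y of lamp_red in the frame of station above 0 m and value of joint lever_left above 0.8 rad and value of joint lever_right below 0.4 rad and x of unit_left in the frame of tray_red between -0.1 and 0.1 m and y of unit_left in the frame of tray_red between -0.08 and 0.08 m and z of unit_left in the frame of tray_red below 0.012 m and angle between unit_left's own z axis and vertical below 0.1 rad and linear speed of unit_left below 0.02 m/s and distance of unit_right from where it was at the start of the episode below 0.02 m) or (y of lamp_red in the frame of station below 0 m and value of joint lever_right above 0.8 rad and value of joint lever_left below 0.4 rad and x of unit_right in the frame of tray_red between -0.1 and 0.1 m and y of unit_right in the frame of tray_red between -0.08 and 0.08 m and z of unit_right in the frame of tray_red below 0.012 m and angle between unit_right's own z axis and vertical below 0.1 rad and linear speed of unit_right below 0.02 m/s and distance of unit_left from where it was at the start of the episode below 0.02 m))); the robot touches nothing.
It fails at once if the lever of the green-lamp bay is switched (beyond 0.4 rad) ((y of lamp_red in the frame of station above 0 m and value of joint lever_right above 0.4 rad) or (y of lamp_red in the frame of station below 0 m and value of joint lever_left above 0.4 rad)).
It fails at once if the good unit in the green-lamp bay is moved more than 20 mm ((y of lamp_red in the frame of station above 0 m and distance of unit_right from where it was at the start of the episode above 0.02 m) or (y of lamp_red in the frame of station below 0 m and distance of unit_left from where it was at the start of the episode above 0.02 m)).
It fails at once if the failed unit is dropped or thrown: it moves faster than 0.6 m/s while the fingers do not touch it (a fall of about 18 mm) ((contact force between unit_left and the fingers below 0.05 N and linear speed of unit_left above 0.6 m/s) or (contact force between unit_right and the fingers below 0.05 N and linear speed of unit_right above 0.6 m/s)).
It fails at once if a bystander (finished unit, jar, cardboard box) is moved more than 30 mm (distance of any of unit_done, cleaner, board_box from where it was at the start of the episode above 0.03 m).
It also fails if it takes over 53 s, if anything falls off the work surface, if the arm or the gripper's body presses on something with over 40 N, if the wrist force passes 120 N, or if a joint passes its speed limit or range.

## Working session

There is one attempt and no reset: what is moved stays moved. The work goes in short steps, Python scripts to look and compute and a tool call to move; the robot and the scene stay as the last step left them, time stands still between calls to the robot, and variables do not carry over. Pictures are saved under pics/ and viewed, at most 10 in all, crops included, and the job is handed in when it is done.

Besides the shell and the picture viewer there is one more tool, called after ">>>" as name([rows], argument=value, ...), one row to a line, values as JSON. apply_moves: Moves the arm, as the interface text tells. Its arguments: {"type":"object","properties":{"slide":{"type":"array"},"yaw":{"type":"array"},"claw":{"type":"array"}},"required":["slide","yaw","claw"]}

```bash
mkdir -p pics; cat > h.py <<'E'
import numpy as np, cv2
from cell import r
def snap(n,f=None):
    s=r.snapshot(n)
    if f: cv2.imwrite('pics/'+f,s['image'])
    return s
def ray(s,uv):
    K=np.array(s['intrinsics'],float);T=np.array(s['camera_from_world'])
    p=cv2.undistortPoints(np.array([[uv]],float),K,np.array([s['k1'],0,0,0.]))[0,0] if 0 else None
    d=np.linalg.solve(K,[uv[0],uv[1],1.])[:2]; x=d.copy()
    for _ in range(50): x=d/(1+s['k1']*(x@x))
    R=T[:3,:3]; return -R.T@T[:3,3], R.T@np.r_[x,1]
def plane(s,uv,z):
    o,d=ray(s,uv); return o+d*(z-o[2])/d[2]
def proj(s,p):
    c=(np.array(s['camera_from_world'])@np.r_[p,1])[:3]; x=c[:2]/c[2]; x=x*(1+s['k1']*(x@x))
    return (np.array(s['intrinsics'])@np.r_[x,1])[:2]
def tri(a,ua,b,ub):
    o1,d1=ray(a,ua);o2,d2=ray(b,ub)
    t=np.linalg.lstsq(np.c_[d1,-d2],o2-o1,rcond=None)[0]
    p,q=o1+d1*t[0],o2+d2*t[1]; return (p+q)/2,np.linalg.norm(p-q)
E
sed -i '/undistortPoints/d' h.py
python3 - <<'E'
from h import *
for n in('side','top'):
    s=snap(n,n+'0.png');T=s['camera_from_world'];print(n,-T[:3,:3].T@T[:3,3],s['k1'],s['intrinsics'][0])
st=r.read_state();print(st['time'],st['ee_pos'],st['eef_rot'],st['finger_gap'],r.grip_point_offset)
E
```

```text
side [-0.07152216 -0.88691083  0.89836165] -0.10100846475504884 [398.82131107   0.         316.39157993]
top [ 0.27017276 -0.10127256  1.3085875 ] -0.05570505014664934 [363.17585281   0.         317.38137983]
0.1 [0.16350667 0.6544585  0.23045869] [[ 9.70167614e-01 -2.42435030e-01 -2.37347372e-04]
 [-2.42435112e-01 -9.70166491e-01 -1.48174245e-03]
 [ 1.28959807e-04  1.49507987e-03 -9.99998874e-01]] 1.0007148881860461 0.0187
```

View pics/top0.png

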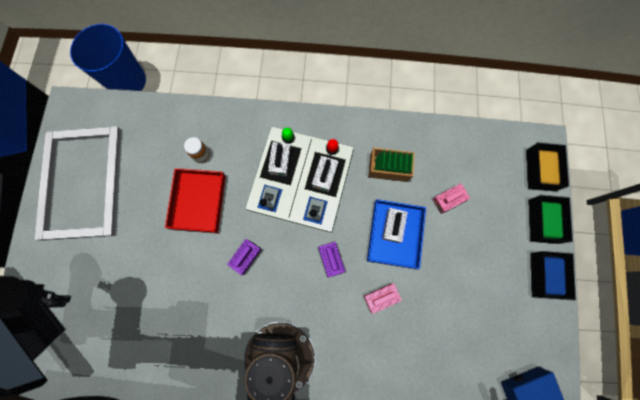

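View pics/side0.png

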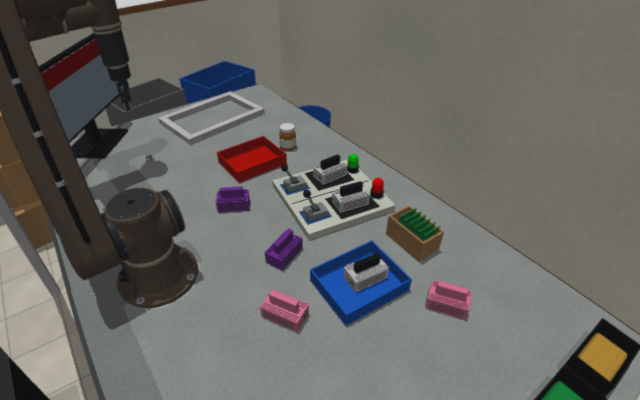

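The top view shows the red lamp at (333,147), behind the right bay. The units on the station are at (280,157) on the left and (326,172) on the right. The red tray is at (196,200) and the blue tray, holding unit_done, at (396,234). What could be mistaken for the failed unit:
- left unit (280,157)
- unit_done (396,224)
- purple (244,257)
- purple (332,259)
- pink (451,198)
- pink (382,298)

I choose the unit at (326,172), and I'll check it in one close crop with both views.

```bash
python3 - <<'E'
from h import *
a=cv2.imread('pics/top0.png')[115:240,240:365];b=cv2.imread('pics/side0.png')[140:240,270:400]
a=cv2.resize(a,(400,400),interpolation=cv2.INTER_CUBIC);b=cv2.resize(b,(390,300),interpolation=cv2.INTER_CUBIC)
b=cv2.copyMakeBorder(b,0,100,0,0,cv2.BORDER_CONSTANT)
cv2.imwrite('pics/crop.png',np.hstack([a,b]))
top=snap('top');side=snap('side')
def blobs(s,lo,hi,n,amin=20):
    h=cv2.cvtColor(s['image'],cv2.COLOR_BGR2HSV);m=cv2.inRange(h,np.array(lo),np.array(hi))
    for c in cv2.findContours(m,0,1)[0]:
        A=cv2.contourArea(c)
        if A>amin: print(n,A,cv2.minAreaRect(c), cv2.boundingRect(c))
for n,s in(('top',top),('side',side)):
    blobs(s,(0,150,80),(6,255,255),n+' red'); blobs(s,(174,150,80),(180,255,255),n+' red2')
    blobs(s,(0,0,0),(180,120,60),n+' blk',8) if 0 else None
    blobs(s,(0,0,190),(180,50,255),n+' wht',300)
E
```

```text
top red 2914.0 ((194.1230926513672, 200.015380859375), (50.85424041748047, 62.26543045043945), 7.125016689300537) (166, 169, 58, 63)
top red 96.0 ((332.0, 145.0), (12.0, 10.0), 90.0) (327, 139, 11, 13)
top wht 453.0 ((395.323974609375, 224.46800231933594), (16.90467643737793, 29.963315963745117), 10.304845809936523) (385, 209, 21, 32)
top wht 869.5 ((623.5, 168.0), (38.0, 31.0), 90.0) (608, 149, 32, 39)
top wht 4349.0 ((299.0906982421875, 177.65545654296875), (88.36006927490234, 87.13849639892578), 14.74356460571289) (246, 127, 107, 104)
top wht 7677.0 ((75.58897399902344, 182.50531005859375), (75.03386688232422, 115.61680603027344), 3.4064435958862305) (35, 127, 82, 112)
top wht 801.5 ((619.46923828125, 95.74615478515625), (42.04777526855469, 24.1867733001709), 7.125016689300537) (600, 82, 40, 28)
top wht 4575.0 ((601.6242065429688, 122.48966979980469), (97.41236114501953, 76.06966400146484), 85.2363510131836) (560, 77, 80, 95)
top wht 727.0 ((72.06568145751953, 77.06934356689453), (26.13429832458496, 53.45304870605469), 83.41805267333984) (47, 66, 54, 28)
top wht 19032.0 ((349.9720458984375, 81.68807983398438), (429.35272216796875, 50.82756423950195), 4.643272399902344) (137, 43, 426, 82)
side red 120.5 ((377.0, 185.0), (14.0, 10.0), 90.0) (372, 178, 11, 15)
side red 1707.5 ((252.46153259277344, 158.3076934814453), (35.2789306640625, 64.89991760253906), 70.55996704101562) (218, 137, 68, 45)
```

View pics/crop.png

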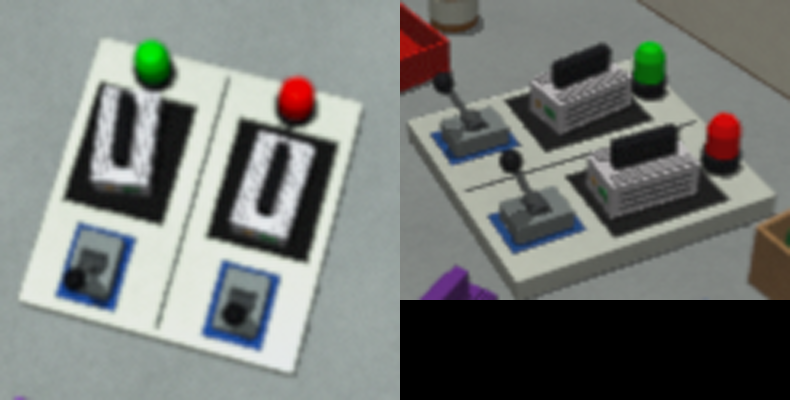

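The crop shows the right bay's unit with its black rib, a red lamp behind it and a lever leaning towards the robot, so the choice holds. In full-picture pixels, the right knob is at about (313,213) in the top view and (307,194) in the side view.

```bash
python3 - <<'E'
from h import *
top=snap('top');side=snap('side')
f=lambda x,y:(240+x/3.2-.35,115+y/3.2-.35)
g=lambda x,y:(270+(x-400)/3-.33,140+y/3-.33)
C=[plane(top,f(*p),.03) for p in((102,38),(362,102),(295,375),(20,300))]
C=np.array(C);print('deck',C.round(3).tolist(),[np.linalg.norm(C[i]-C[i-1]).round(3) for i in range(4)])
c=C.mean(0);ex=C[0]+C[1]-C[2]-C[3];psi=np.arctan2(ex[1],ex[0]);ey=C[0]+C[3]-C[1]-C[2];psi2=np.arctan2(-ey[0],ey[1]);print('c',c,psi,psi2)
# knob
for n,uv,uw in(('R',(234,314),(511,161)),('L',(74,280),(443,82))):
    p,e=tri(top,f(*uv),side,g(*uw));print('knob',n,p,e,'exp pivot',c+np.array([[np.cos(psi),-np.sin(psi)],[np.sin(psi),np.cos(psi)]]+[[0,0]])@[-.105,-.085 if n=='R' else .085])
# rib mask
for n,s,(x,y,w,h) in(('top',top,(312,155,28,38)),('side',side,(330,178,46,22))):
    v=cv2.cvtColor(s['image'],cv2.COLOR_BGR2HSV)[y:y+h,x:x+w,2]
    m=(v<75).astype(np.uint8)
    k,l,st,ce=cv2.connectedComponentsWithStats(m)
    for i in range(1,k):
        if st[i,4]>15: 
            q=cv2.minAreaRect(np.argwhere(l==i)[:,::-1].astype(np.float32)+np.float32([x,y]));print(n,st[i]+[x,y,0,0,0],ce[i]+[x,y],q)
            if n=='top': print([plane(s,b,.111).round(3).tolist() for b in cv2.boxPoints(q)],'ctr',plane(s,q[0],.109))
# lamp
print('lamp',tri(top,(332,145),side,(377,184)))
# tray via outer top-rim
h=cv2.cvtColor(top['image'],cv2.COLOR_BGR2HSV);m=cv2.inRange(h,np.array((0,130,60)),np.array((8,255,255)))|cv2.inRange(h,np.array((172,130,60)),np.array((180,255,255)))
ct=max(cv2.findContours(m,0,1)[0],key=cv2.contourArea);ap=cv2.approxPolyDP(cv2.convexHull(ct),4,True)[:,0]
T=np.array([plane(top,p,.05) for p in ap]);print('tray',ap.tolist(),T.round(3).tolist(),T.mean(0),[np.linalg.norm(T[i]-T[i-1]).round(3) for i in range(len(T))])
E
```

```text
deck [[0.824, 0.112, 0.03], [0.77, -0.2, 0.03], [0.444, -0.145, 0.03], [0.502, 0.168, 0.03]] [np.float64(0.327), np.float64(0.316), np.float64(0.33), np.float64(0.319)]
c [ 0.63475764 -0.01619129  0.03      ] -0.16967069683016078 -0.17813843077455216
knob R [ 0.48829223 -0.07424232  0.12565421] 0.0008714013882851135 exp pivot [ 0.51691248 -0.08224066  0.03      ]
knob L [0.51127538 0.09509025 0.12302513] 0.00047789905739573384 exp pivot [0.54561831 0.08531822 0.03      ]
top [312 155  28  38 372] [326.38172043 175.27150538] ((325.5, 173.5), (37.0, 27.0), 90.0)
[[0.695, -0.054, 0.111], [0.703, -0.148, 0.111], [0.57, -0.157, 0.111], [0.563, -0.065, 0.111]] ctr [ 0.63230822 -0.10592735  0.109     ]
top [321 160   9  22  99] [325.08080808 170.57575758] ((325.20001220703125, 170.39999389648438), (4.427187442779541, 22.135942459106445), 18.434947967529297)
[[0.606, -0.088, 0.111], [0.684, -0.106, 0.111], [0.68, -0.121, 0.111], [0.602, -0.102, 0.111]] ctr [ 0.64332394 -0.10402902  0.109     ]
side [330 178  23   9 114] [339.09649123 180.74561404] ((340.3823547363281, 179.5294189453125), (7.518604278564453, 23.283418655395508), 75.96376037597656)
side [340 182  23  14 221] [350.69230769 188.67420814] ((351.0577087402344, 188.7115478515625), (9.998459815979004, 24.119091033935547), 74.74488067626953)
side [369 190   7  10  43] [372.09302326 195.06976744] ((372.4706115722656, 195.11766052246094), (5.820854663848877, 9.216353416442871), 14.03624439239502)
lamp (array([ 0.75159037, -0.12108698,  0.07438586]), np.float64(3.537048605846432e-05))
tray [[175, 169], [224, 175], [217, 232], [165, 226]] [[0.622, 0.442, 0.05], [0.614, 0.259, 0.05], [0.406, 0.255, 0.05], [0.411, 0.442, 0.05]] [0.51330245 0.34934314 0.05      ] [np.float64(0.21), np.float64(0.183), np.float64(0.208), np.float64(0.187)]
```

```bash
cat >> h.py <<'E'
def go(*ps,yaw=-0.175):
    s=r.read_state();R=np.array(s['eef_rot']);p=np.array(s['ee_pos'])
    for q in ps: print('slide cm',(R.T@(np.array(q)-p)*100).round(2))
    w=np.arctan2(R[1,0],R[0,0]);print('yaw',round(-(yaw-w),3),'pos',p.round(4),'t',s['time'],'F',np.round(s['ft_force'],1),'gap',round(s['finger_gap'],2),'gf',round(s['grasp_force'],1))
E
python3 -c "
from h import *
go((.5,.25,.23),(.43,-.065,.2))"
```

```text
slide cm [42.45 31.11  0.12]
slide cm [43.29 63.37  3.14]
yaw -0.07 pos [0.1636 0.6547 0.231 ] t 0.3 F [-0.1 -0.1 -0.1] gap 1.0 gf 0.0
```

>>> apply_moves([
  [42.5, 31, 0],
  [42.5, 31, 0],
  [42.5, 31, 0],
  [42.5, 31, 0],
  [42.5, 31, 0],
  [42.5, 31, 0],
  [42.5, 31, 0],
  [42.5, 31, 0],
], yaw=[-0.07, -0.07, -0.07, -0.07, -0.07, -0.07, -0.07, -0.07], claw=[0, 0, 0, 0, 0, 0, 0, 0])

```text
time: 1.1
ee_pos: [0.4209, 0.3462, 0.2317]
eef_rot: [[0.985, -0.174, 0.0], [-0.174, -0.985, 0.001], [0.0, -0.001, -1.0]]
ft_force: [1.3, 0.6, 0.4]
finger_gap: 0.0
grasp_force: 0.0
```

```bash
python3 -c "
from h import *
go((.5,.25,.23),(.43,-.065,.2))"
```

```text
slide cm [9.46 8.1  0.16]
slide cm [ 8.03 40.34  3.14]
yaw 0.001 pos [0.4209 0.3462 0.2317] t 1.1 F [1.3 0.6 0.4] gap 0.0 gf 0.0
```

>>> apply_moves([
  [8, 20, 0],
  [8, 40.3, 2],
  [8, 40.3, 3],
  [8, 40.3, 3],
  [8, 40.3, 3],
  [8, 40.3, 3],
  [8, 40.3, 3],
  [8, 40.3, 3],
], yaw=[0, 0, 0, 0, 0, 0, 0, 0], claw=[0, 0, 0, 0, 0, 0, 0, 0])

```text
time: 1.9
ee_pos: [0.4284, -0.0517, 0.2028]
eef_rot: [[0.985, -0.173, 0.002], [-0.173, -0.985, 0.0], [0.001, -0.001, -1.0]]
ft_force: [1.5, 0.5, 0.4]
finger_gap: 0.003
grasp_force: 0.0
```

```bash
python3 -c "
from h import *
go((.4295,-.065,.2),(.4295,-.065,.11))"
```

```text
slide cm [0.34 1.29 0.28]
slide cm [0.33 1.3  9.28]
yaw 0.001 pos [ 0.4284 -0.0517  0.2028] t 1.9 F [1.5 0.5 0.4] gap 0.0 gf 0.0
```

>>> apply_moves([
  [0, 0, 0],
  [0, 0, 0],
  [0, 0, 0],
], yaw=[0, 0, 0], claw=[0, 0, 0])

```text
time: 2.2
ee_pos: [0.429, -0.0495, 0.2026]
eef_rot: [[0.985, -0.174, 0.0], [-0.174, -0.985, 0.0], [0.0, -0.0, -1.0]]
ft_force: [-0.4, -0.8, -0.2]
finger_gap: 0.0
grasp_force: 0.0
```

```bash
python3 -c "
from h import *
go((.4295,-.065,.2),(.4295,-.065,.11))"
```

```text
slide cm [0.32 1.52 0.26]
slide cm [0.32 1.52 9.26]
yaw 0.0 pos [ 0.429  -0.0495  0.2026] t 2.2 F [-0.4 -0.8 -0.2] gap 0.0 gf 0.0
```

>>> apply_moves([
  [0, 1.5, 1],
  [0, 1.5, 5],
  [0, 1.5, 9.2],
  [0, 1.5, 9.2],
  [0, 1.5, 9.2],
], yaw=[0, 0, 0, 0, 0], claw=[0, 0, 0, 0, 0])

```text
time: 2.7
ee_pos: [0.4265, -0.0637, 0.111]
eef_rot: [[0.985, -0.171, -0.001], [-0.171, -0.985, -0.001], [-0.001, 0.001, -1.0]]
ft_force: [1.4, 0.1, 0.1]
finger_gap: 0.002
grasp_force: 0.0
```

```bash
python3 -c "
from h import *
e=np.array((.517,-.082))+.003*np.array((.173,.985))
u=np.array((.985,-.173))
go((*(e+.014*u),.11),(*(e+.02*u),.11))
s=snap('side')
cv2.imwrite('pics/c2.png',cv2.resize(s['image'][90:240,230:400],(680,600)))"
```

```text
slide cm [10.63 -0.04  0.09]
slide cm [11.23 -0.04  0.09]
yaw 0.003 pos [ 0.4265 -0.0637  0.111 ] t 2.7 F [1.4 0.1 0.1] gap 0.0 gf 0.0
```

View pics/c2.png

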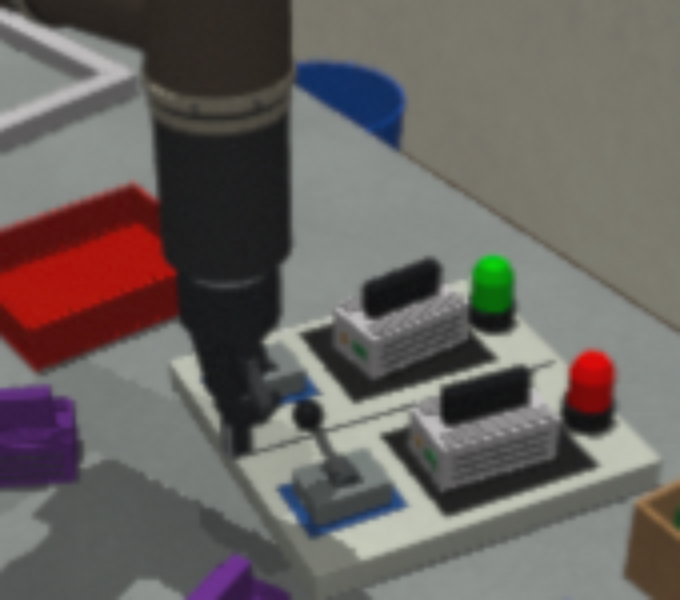

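The view shows the shut fingertips at crop pixel (237,450), on the robot side of the right knob at (307,413) and in line with it. Next is the push.

>>> apply_moves([
  [2, 0, 0],
  [3.5, 0, 0],
  [5, 0, 0],
  [6.5, 0, 0],
  [8, 0, 0],
  [9, 0, 0],
  [10, 0, 0],
  [10, 0, 0],
], yaw=[0, 0, 0, 0, 0, 0, 0, 0], claw=[0, 0, 0, 0, 0, 0, 0, 0])

```text
time: 3.55
ee_pos: [0.5262, -0.0819, 0.1113]
eef_rot: [[0.985, -0.174, 0.002], [-0.174, -0.985, 0.0], [0.002, -0.0, -1.0]]
ft_force: [-0.6, -0.4, -0.2]
finger_gap: 0.001
grasp_force: 0.0
```

```bash
python3 -c "
from h import *
go((.5335,-.082,.11))
s=snap('side')
cv2.imwrite('pics/c3.png',cv2.resize(s['image'][90:240,230:400],(680,600)))"
```

```text
slide cm [ 0.72 -0.12  0.13]
yaw 0.001 pos [ 0.5262 -0.0819  0.1113] t 3.55 F [-0.6 -0.4 -0.2] gap 0.0 gf 0.0
```

View pics/c3.png

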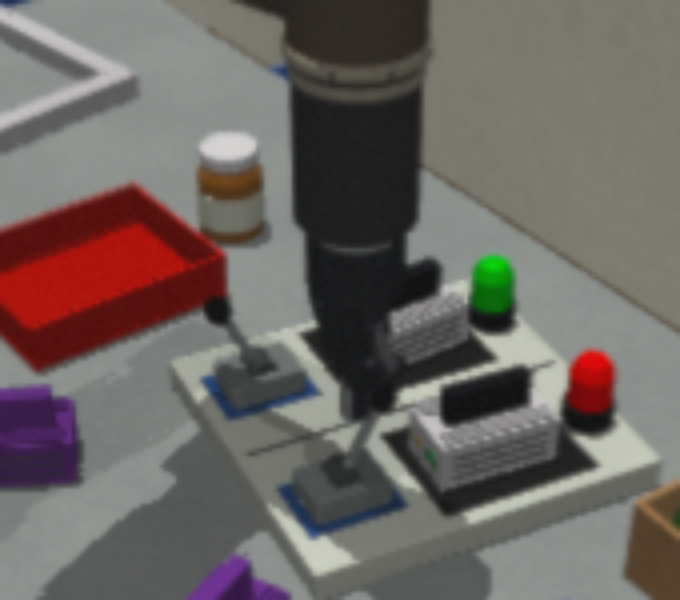

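The right lever now leans away from the robot, with its knob at crop pixel (380,390). I'll push on gently to the stop.

>>> apply_moves([
  [0.4, 0, 0],
  [0.8, 0, 0],
  [0.9, 0, 0],
  [0.9, 0, 0],
], yaw=[0, 0, 0, 0], claw=[0, 0, 0, 0])

```text
time: 4.0
ee_pos: [0.5302, -0.0836, 0.1098]
eef_rot: [[0.985, -0.175, -0.006], [-0.175, -0.985, 0.0], [-0.006, 0.001, -1.0]]
ft_force: [-10.3, 4.7, 6.2]
finger_gap: 0.0
grasp_force: 5.4
```

The force is about 12 N, so the lever is on its stop. Now I back off and rise.

>>> apply_moves([
  [-1, 0, 0],
  [-3, 0, 0],
  [-3.5, 0, -3],
  [-3.5, 0, -8],
  [-3.5, 0, -11],
  [-3.5, 0, -11],
  [-3.5, 0, -11],
], yaw=[0, 0, 0, 0, 0, 0, 0], claw=[0, 0, 0, 0, 0, 0, 0])

```text
time: 4.7
ee_pos: [0.4992, -0.0773, 0.2214]
eef_rot: [[0.985, -0.174, 0.003], [-0.174, -0.985, 0.001], [0.003, -0.001, -1.0]]
ft_force: [-0.6, 0.5, -0.6]
finger_gap: 0.001
grasp_force: 0.0
```

```bash
python3 -c "
from h import *
go((.65,-.105,.22),(.65,-.105,.082),yaw=-.19)
s=snap('side')
cv2.imwrite('pics/c4.png',cv2.resize(s['image'][140:240,260:400],(700,500),interpolation=2))"
```

```text
slide cm [15.33  0.1   0.18]
slide cm [15.29  0.12 13.98]
yaw 0.015 pos [ 0.4992 -0.0773  0.2214] t 4.7 F [-0.6  0.5 -0.6] gap 0.0 gf 0.0
```

View pics/c4.png

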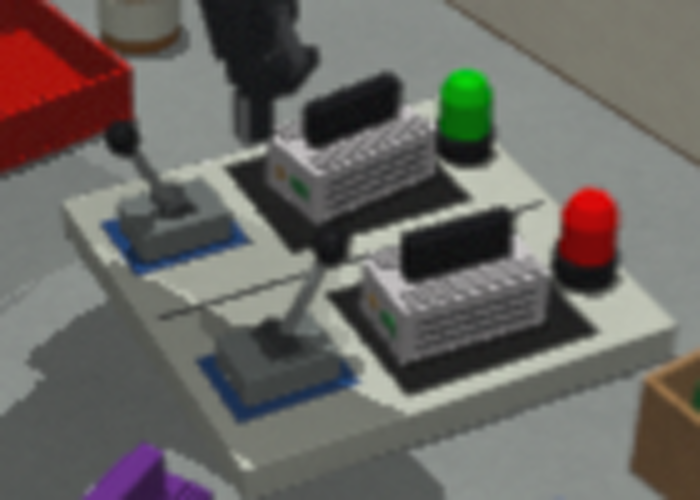

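The right lever now leans away, with its knob at crop pixel (330,245), and the left lever still leans towards the robot. I'll use the rib's near top edge in this view, (402,238) to (510,209), to check the unit's position and yaw.

```bash
python3 -c "
from h import *
s=snap('side')
g=lambda x,y:(260+x/5-.4,140+y/5-.4)
for z in(.109,.111):
  a=plane(s,g(402,240),z);b=plane(s,g(511,210),z);d=b-a
  print(a,b,np.linalg.norm(d),np.arctan2(d[1],d[0]),'ctr',(a+b)/2+.009*np.array([-d[1],d[0],0])/np.linalg.norm(d))
t=snap('top');print(proj(t,(.648,-.104,.109)))
"
```

```text
[ 0.60538385 -0.09610861  0.109     ] [ 0.68503063 -0.11334817  0.109     ] 0.08149117185308094 -0.21316183427035224 ctr [ 0.6471112  -0.09593209  0.109     ]
[ 0.60366878 -0.09811226  0.111     ] [ 0.68311375 -0.11530814  0.111     ] 0.08128469825016188 -0.2131618342703528 ctr [ 0.64529523 -0.0979139   0.111     ]
[325.29739484 169.10615262]
```

```bash
python3 -c "
from h import *
go((.647,-.101,.16),(.647,-.101,.082),yaw=-.21)"
```

```text
slide cm [15.06 -0.28  5.92]
slide cm [15.07 -0.29 13.72]
yaw 0.035 pos [ 0.4983 -0.0776  0.2194] t 4.85 F [ 0.6 -0.9  0.4] gap -0.0 gf 0.0
```

>>> apply_moves([
  [5, -0.3, 0],
  [10, -0.3, 0],
  [15, -0.3, 0],
  [15, -0.3, 3],
  [15, -0.3, 6],
  [15, -0.3, 6],
  [15, -0.3, 6],
], yaw=[0.035, 0.035, 0.035, 0.035, 0.035, 0.035, 0.035], claw=[6.5, 6.5, 6.5, 6.5, 6.5, 6.5, 6.5])

```text
time: 5.55
ee_pos: [0.6468, -0.1009, 0.1597]
eef_rot: [[0.978, -0.208, -0.003], [-0.208, -0.978, -0.001], [-0.002, 0.001, -1.0]]
ft_force: [-0.3, -0.1, 0.5]
finger_gap: 0.761
grasp_force: 0.0
```

```bash
python3 -c "
from h import *
go((.647,-.101,.082),yaw=-.21)
s=snap('side')
cv2.imwrite('pics/c5.png',cv2.resize(s['image'][110:240,290:400],(550,600),interpolation=2))"
```

```text
slide cm [ 0.04 -0.01  7.77]
yaw 0.0 pos [ 0.6468 -0.1009  0.1597] t 5.55 F [-0.3 -0.1  0.5] gap 0.76 gf 0.0
```

View pics/c5.png

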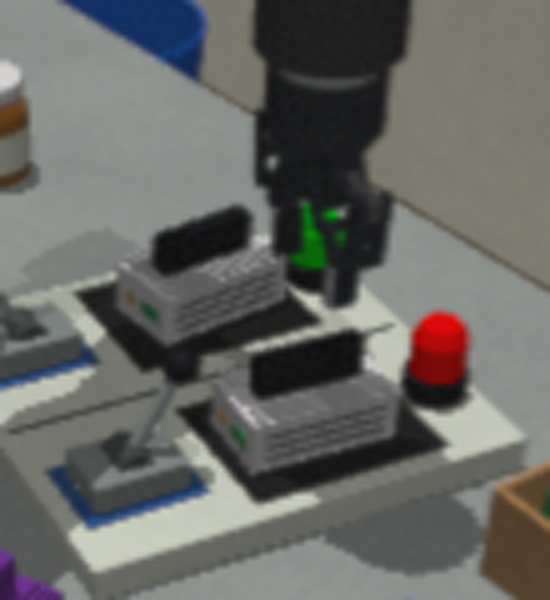

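The fingers straddle the rib from above: the tips are at about crop (285,250) and (340,300), and the rib's centre is at (305,360). Descending 7.7 cm and closing.

>>> apply_moves([
  [0, 0, 3],
  [0, 0, 5.5],
  [0, 0, 7],
  [0, 0, 7.7],
  [0, 0, 7.7],
], yaw=[0, 0, 0, 0, 0], claw=[6.5, 6.5, 6.5, 6.5, 6.5])

```text
time: 6.1
ee_pos: [0.6474, -0.1007, 0.0838]
eef_rot: [[0.978, -0.208, 0.0], [-0.208, -0.978, -0.0], [0.0, 0.0, -1.0]]
ft_force: [-0.1, -0.1, -0.6]
finger_gap: 0.761
grasp_force: 0.0
```

>>> apply_moves([
  [0, 0, 0],
  [0, 0, 0],
  [0, 0, 0],
  [0, 0, 0],
  [0, 0, 0],
  [0, 0, 0],
  [0, 0, 0],
], yaw=[0, 0, 0, 0, 0, 0, 0], claw=[0.5, 0.5, 0.5, 0.5, 0.5, 0.5, 0.5])

```text
time: 6.8
ee_pos: [0.6477, -0.1008, 0.0843]
eef_rot: [[0.978, -0.208, 0.001], [-0.208, -0.978, -0.0], [0.001, -0.0, -1.0]]
ft_force: [-1.1, -0.6, 5.4]
finger_gap: 0.194
grasp_force: 63.2
```

>>> apply_moves([
  [0, 0, -1],
  [0, 0, -3],
  [0, 0, -6],
  [0, 0, -9],
  [0, 0, -12],
  [0, 0, -14],
  [0, 0, -14],
  [0, 0, -14],
], yaw=[0, 0, 0, 0, 0, 0, 0, 0], claw=[0.5, 0.5, 0.5, 0.5, 0.5, 0.5, 0.5, 0.5])

```text
time: 7.6
ee_pos: [0.6464, -0.1003, 0.2222]
eef_rot: [[0.978, -0.209, -0.001], [-0.209, -0.978, 0.001], [-0.002, -0.001, -1.0]]
ft_force: [0.3, -0.2, -7.6]
finger_gap: 0.195
grasp_force: 61.7
```

```bash
python3 -c "
from h import *
go((.513,.349,.225),yaw=-.02)
s=snap('side')
cv2.imwrite('pics/c6.png',cv2.resize(s['image'][60:240,230:400],(560,593),interpolation=2))"
```

```text
slide cm [-22.42 -41.16  -0.22]
yaw -0.19 pos [ 0.6464 -0.1003  0.2222] t 7.6 F [ 0.3 -0.2 -7.6] gap 0.19 gf 61.7
```

View pics/c6.png

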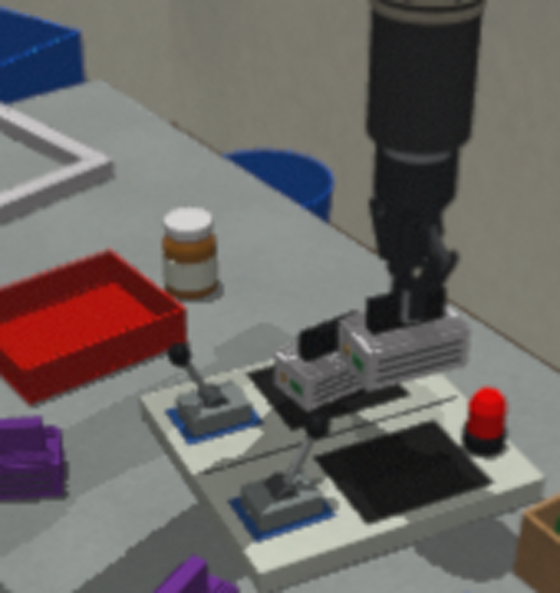

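The unit is held level above the station at crop pixel (410,345), and the right bay is empty. Carrying it over to the tray, in steps.

>>> apply_moves([
  [-0.5, -1, 0],
  [-2, -4, 0],
  [-4, -7, 0],
  [-6, -10.5, 0],
  [-7.5, -14, 0],
  [-9.5, -17.5, 0],
  [-11, -20.5, 0],
  [-12, -22, 0],
], yaw=[0, -0.02, -0.04, -0.06, -0.08, -0.1, -0.1, -0.1], claw=[0.5, 0.5, 0.5, 0.5, 0.5, 0.5, 0.5, 0.5])

```text
time: 8.45
ee_pos: [0.5741, 0.1422, 0.2219]
eef_rot: [[0.994, -0.108, -0.002], [-0.108, -0.994, -0.0], [-0.002, 0.001, -1.0]]
ft_force: [0.5, 0.0, -5.7]
finger_gap: 0.198
grasp_force: 61.7
```

```bash
python3 -c "
from h import *
go((.513,.349,.225),yaw=-.02)"
```

```text
slide cm [ -8.3  -19.9   -0.31]
yaw -0.088 pos [0.5741 0.1422 0.2219] t 8.45 F [ 0.5  0.  -5.7] gap 0.2 gf 61.7
```

>>> apply_moves([
  [-1.5, -3.5, 0],
  [-3, -7, 0],
  [-4.5, -10.5, 0],
  [-6, -14, 0],
  [-7.3, -17.5, 0],
  [-8.3, -19.9, 0],
  [-8.3, -19.9, 0],
  [-8.3, -19.9, 0],
], yaw=[-0.02, -0.04, -0.06, -0.08, -0.09, -0.09, -0.09, -0.09], claw=[0.5, 0.5, 0.5, 0.5, 0.5, 0.5, 0.5, 0.5])

```text
time: 9.25
ee_pos: [0.5137, 0.3468, 0.2217]
eef_rot: [[1.0, -0.018, -0.002], [-0.018, -1.0, -0.002], [-0.002, 0.002, -1.0]]
ft_force: [0.1, -1.2, -5.5]
finger_gap: 0.197
grasp_force: 61.6
```

```bash
python3 -c "
from h import *
go((.513,.349,.06),yaw=-.02)
s=snap('side');t=snap('top')
a=cv2.resize(s['image'][100:200,190:310],(400,333),interpolation=2);b=cv2.resize(t['image'][150:250,140:260],(400,333),interpolation=2)
cv2.imwrite('pics/c7.png',np.hstack([a,b]))"
```

```text
slide cm [-0.04 -0.25 16.17]
yaw 0.002 pos [0.5137 0.3468 0.2217] t 9.25 F [ 0.1 -1.2 -5.5] gap 0.2 gf 61.6
```

View pics/c7.png

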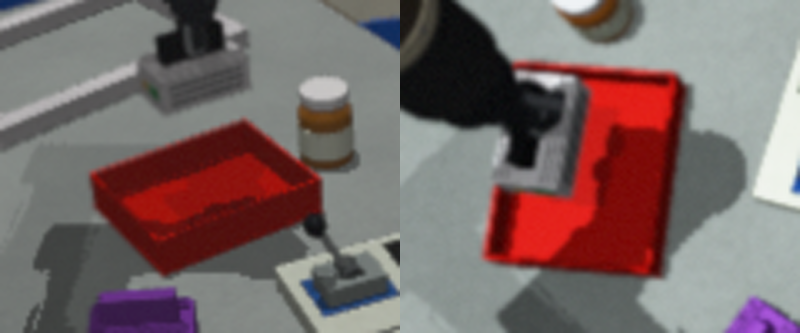

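The unit hangs level above the tray. Its offset in the top view, at crop (545,130), matches the parallax for its height. Lowering it.

>>> apply_moves([
  [0, 0, 3],
  [0, 0, 6.5],
  [0, 0, 10],
  [0, 0, 12.5],
  [0, 0, 14.5],
  [0, 0, 15.5],
  [0, 0, 15.5],
  [0, 0, 15.5],
], yaw=[0, 0, 0, 0, 0, 0, 0, 0], claw=[0.5, 0.5, 0.5, 0.5, 0.5, 0.5, 0.5, 0.5])

```text
time: 10.15
ee_pos: [0.5157, 0.3464, 0.0693]
eef_rot: [[1.0, -0.02, 0.001], [-0.02, -1.0, 0.0], [0.001, -0.001, -1.0]]
ft_force: [0.7, 0.8, -4.9]
finger_gap: 0.197
grasp_force: 61.5
```

>>> apply_moves([
  [0, 0, 0.2],
  [0, 0, 0.4],
  [0, 0, 0.6],
  [0, 0, 0.6],
], yaw=[0, 0, 0, 0], claw=[0.5, 0.5, 0.5, 0.5])

```text
time: 10.55
ee_pos: [0.5149, 0.3464, 0.0624]
eef_rot: [[1.0, -0.02, -0.0], [-0.02, -1.0, -0.0], [-0.0, 0.0, -1.0]]
ft_force: [0.4, 0.3, -5.6]
finger_gap: 0.2
grasp_force: 61.6
```

>>> apply_moves([
  [0, 0, 0.15],
  [0, 0, 0.3],
  [0, 0, 0.4],
  [0, 0, 0.4],
], yaw=[0, 0, 0, 0], claw=[0.5, 0.5, 0.5, 0.5])

```text
time: 10.95
ee_pos: [0.5151, 0.3464, 0.0594]
eef_rot: [[1.0, -0.019, 0.0], [-0.019, -1.0, 0.0], [0.0, -0.0, -1.0]]
ft_force: [-3.8, -1.9, 4.8]
finger_gap: 0.2
grasp_force: 62.8
```

The force has changed sign, so the base is on the floor. I'll release slowly and then retreat.

>>> apply_moves([
  [0, 0, 0],
  [0, 0, 0],
  [0, 0, 0],
  [0, 0, 0],
  [0, 0, 0],
], yaw=[0, 0, 0, 0, 0], claw=[2.2, 3, 5, 6, 6])

```text
time: 11.45
ee_pos: [0.5151, 0.3465, 0.0585]
eef_rot: [[1.0, -0.02, 0.0], [-0.02, -1.0, 0.0], [0.0, -0.0, -1.0]]
ft_force: [-0.5, -0.6, -0.3]
finger_gap: 0.699
grasp_force: 0.0
```

>>> apply_moves([
  [0, 0, -1],
  [0, 0, -4],
  [0, 0, -8],
  [0, 0, -12],
  [0, 0, -16],
  [-3, 0, -20],
  [-5, 0, -20],
  [-5, 0, -20],
], yaw=[0, 0, 0, 0, 0, 0, 0, 0], claw=[6, 6, 6, 6, 6, 6, 6, 6])

```text
time: 12.25
ee_pos: [0.4637, 0.3478, 0.2614]
eef_rot: [[1.0, -0.019, 0.002], [-0.019, -1.0, 0.004], [0.002, -0.004, -1.0]]
ft_force: [-1.1, 0.1, -0.6]
finger_gap: 0.701
grasp_force: 0.0
```

```bash
python3 -c "
from h import *
go((.5,.35,.25))
s=snap('side');t=snap('top')
a=cv2.resize(s['image'][100:240,200:400],(400,280),interpolation=2);b=cv2.resize(t['image'][120:260,155:355],(400,280),interpolation=2)
cv2.imwrite('pics/c8.png',np.hstack([a,b]))"
```

```text
slide cm [ 3.62 -0.29  1.15]
yaw 0.156 pos [0.4637 0.3478 0.2614] t 12.25 F [-1.1  0.1 -0.6] gap 0.7 gf 0.0
```

View pics/c8.png

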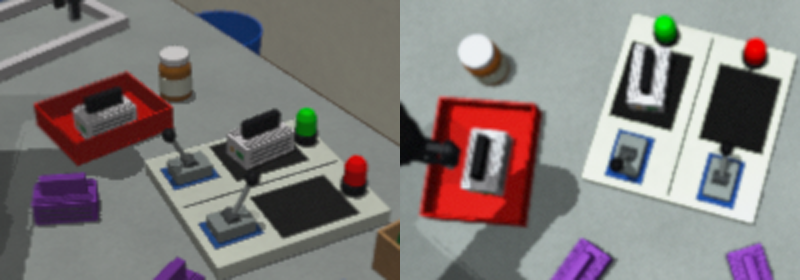

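The unit stands upright in the middle of the red tray. The right lever is off, the left lever is on with its unit in place, and the arm is clear. Handing in.

```bash
python3 -c "
from h import *
print(r.job_done())"
```

```text
the job is handed in; nothing more can be done
None
```

I pushed the right (red-lamp) lever to its off stop, then set that bay's unit down upright in the red tray; the left bay stayed on with its unit in place, and the job is handed in (result not reported back).

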